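# Pack the finial away and latch its case

## Robot

A 6-joint arm with a two-finger parallel gripper is mounted at the origin on the work surface. World frame = base frame: x ahead of the robot, y to its left, z up, the work surface at z = 0. Lengths are in m, angles in rad, forces in N, time in s.
With the tool pointing down it reaches from about 0.275 to 0.725 m from the base axis. Payload 5.6 kg.
Tool frame: the origin (TCP) lies between the finger pads; the fingertips stand 19 mm ahead of it and the grasp point (between the pads) is the TCP; z points along the fingers, y is the line along which they close (so a half turn about z gives the same grasp; the last joint's range is limited). The gripper opens to 85 mm and grips with 20 to 120 N. Pads are 22 mm wide; open, the fingers measure 114 mm over their backs; the gripper's body (76 mm by 85 mm) begins 54 mm behind the grasp point. The pads swing forward as they close: fully open they stand 13 mm farther back than shut.
Start: joints at [1.549, 0.255, 0.108, 0, -1.424, -0.285], TCP at [0.166, 0.524, 0.25] pointing down, gripper open.
Joint ranges: [-2.95, 2.95], [-1.21, 1.97], [-1.09, 1.5], [-2.87, 1.71], [-2.94, -0.07], [-3.05, 3.05]. Speed limits (rad/s): [2.57, 2.57, 3.14, 3.14, 3.14, 3.14].

## Interface

Orientations are given as a unit quaternion [x, y, z, w].
In Python, from bench import ctrl gives the robot as it stands.
- The arm moves only by the tool step_arm, never from a script. Its argument "moves" is a list of rows, each a list of 3 entries, a list of its own where there are three numbers: the closure, from -1 (fully open) to 1 (shut), so that 0 is half open, then the shift along the world's x, y, z in mm, then the turn, a rotation vector about the world's x, y, z in degrees. In form: [[gripper, [tx, ty, tz], [wx, wy, wz]], ...]. A call has exactly 10 rows; each row is the pose to reach, as a shift and turn from the pose commanded when the call began; what a row does not reach only later rows make up. A row lasts 1/10 s, in which the tool goes at most 50 mm and 8.59 degrees, less where a joint would pass 70% of its speed; a pose out of reach is approached as far as the arm can. A call with a gripper value outside its range is refused whole. The fingers move at their own pace and stop on an object; "newtons" is the grip in N (left out, the last holds). Time passes only in rows, so rows that repeat a pose let the fingers close, or fill a call up. It gives the time, the measured TCP pose, the force, the opening and the grip force at its end, in the units of the state.
- ctrl.sense(): the state, without advancing time (a new reading comes with each control period).
- ctrl.get_image(name): name is "side" or "top" or "wrist"; returns the picture (400x640x3 uint8, red, green, blue); there is no depth.
- ctrl.camera_info(name): a dict with "vertical_fov" (degrees; the focal length in pixels is half the picture's height over the tangent of half this angle, whatever the lens; pixels are square), "cx", "cy" (the principal point, pixels), "R" (3x3) and "t" (3): a world point X has camera coordinates R X + t. Camera axes: x right, y down, z forward; pixel columns grow to the right and rows downward; lengths in m; the calibration is good to about 2 mm. The wrist camera is an equidistant fisheye: a pixel r from the principal point sees the ray r / f radians off the axis. A picture is of the moment at which its call begins: read the wrist's pose just before it. camera_info takes no time and is no camera call; for the wrist camera it gives the pose at the moment of the call.
- ctrl.hand_in(): hands the job in; it is judged then, once.
The state is a dict: "time_s": time; "joints": joint angles; "qd": joint speeds; "tau": joint torques, N m; "tcp_pos": TCP position; "ee_rot": TCP orientation; "contact_force": force on the tool from outside, world axes, zero at the start; "wrist_torque": the same for the moment, N m; "gripper_width": opening from 0.0 (shut) to 1.0 (fully open); "grip_force": force on a finger pad.
Only numpy, scipy, OpenCV 4.12 (cv2) and the standard library are available. Lean on these libraries where they do the work, as an engineer would, in place of code of your own. Each camera call takes 0.05 s, during which the arm holds its last target. There are 200 camera calls.

## Task

Put the rose quartz finial away: take it from the bakelite tray and lay it gently, lying down, in the open cedar case, without letting it fall. Then tip the lid over so that it shuts, and swing the brass hasp all the way down over its staple. Leave the other things on the counter where they are.

Things in the scene. Friction and masses are not known exactly. Their poses are not given: they have to be found in the camera images.
- case: Fixed cedar case, 112 (x) x 180 (y) x 95 mm high without lid. Origin: centre of underside; z up. Front (with staple) faces its -x, roughly world -y; lid hinged along y on the rim at x = +56, z = 95 mm. Walls 8 mm; inside 96 x 164 mm, inner floor 48 mm above the counter, 47 mm deep.
- lid (a joint): Cedar lid, 112 x 180 x 14 mm, 0.4 kg. Rad: 0 shut on the rim (top at 109 mm), 1.57 upright (free edge at 207 mm), 2.1 leaning back on its stop, where it starts (edge 57 mm behind the hinge, 192 mm high). No catch: over-centre by weight. Pushed from behind (about 3 N at the edge) past upright it falls shut by itself in 1 to 3 s on a damped hinge.
- lid_edge (a point): Middle of the lid's free edge, at the outer (top when shut) face of the lid; moves with the lid.
- hasp (a joint): Brass hasp on the middle of the lid's free edge: strap 28 wide, 4 thick, 86 mm from pivot to end, slot from 48 to 76 mm. Rad relative to the lid: 0 closed, hanging along the case front, staple through the slot; grows swinging outward; 1.57 straight on from the lid's plane. Starts 0.5 to 0.95. Stiff hinge (0.035 N m): stays where left; about 1 N on its outer face moves it.
- hasp_pivot (a point): Point on the hasp's pivot axis, middle of the strap's width. With the lid shut: local x = -60 mm, y = 0, z = 102 mm of the case, that is 4 mm in front of the case front. The strap's outer face is offset 5 mm outward from this axis; the knuckle round it is 8 mm thick.
- staple (a point): Outermost point of the staple, a fixed brass loop (bar 5 mm thick) on the centre line of the case front, 29 to 52 mm above the counter, standing out 25 mm from the front.
- hasp_end (a point): Middle of the hasp's free end, 86 mm from the pivot.
- finial: Loose rose quartz finial, 110 mm long along its x, about 0.18 kg, lying in the tray. Origin on its axis, 19 mm above what it lies on. From x = -30 to +26 mm an octagonal prism, 38 mm across flats, two flats upright at the sides (8 mm below to 8 mm above the origin); then a thinner collar to x = -52 and a thinner pointed bulb to x = +58 mm.
- tray: Brown bakelite tray, loose, 200 (x) x 140 (y) x 12 mm high, walls and floor 5 mm thick. Origin: centre of its underside.
- bead_cup: Brass bead cup, bystander, 60 mm across, 45 mm high; origin centre of underside.
- bead_jar: Hexagonal glass jar of onyx beads with a wooden lid, bystander, about 76 mm across, 101 mm high; origin centre of underside.
- spool: Wooden spool standing up, bystander, 44 mm across, 55 mm high; origin centre of underside.
- pliers: Round-nose pliers lying flat, bystander, 140 mm long, 11 mm high; origin at their rivet, on the underside.
- oil_bottle: Small amber oil bottle, bystander, 44 mm across, 90 mm high; origin centre of underside.
- bead_gauge: Flat wooden bead gauge, bystander, 30 x 110 x 8 mm; origin centre of underside.

How it is judged:
On the way, in this order (a step that is already met when the one before it is completed fails the run):
1. the finial lies in the case, let go (x of finial in the frame of case between -0.04 and 0.04 m and y of finial in the frame of case between -0.075 and 0.075 m and z of finial in the frame of case between 0.055 and 0.085 m and contact force between the fingers and finial below 0.05 N), for 0.2 s.
2. the lid is shut with the finial inside (x of finial in the frame of case between -0.04 and 0.04 m and y of finial in the frame of case between -0.075 and 0.075 m and z of finial in the frame of case between 0.055 and 0.085 m and value of joint lid below 0.05 rad), for 0.2 s.
3. the hasp is down over the staple (value of joint hasp below 0.1 rad and value of joint lid below 0.05 rad), for 0.2 s.
At the end, for the whole second after the job is handed in: The finial lies at rest inside the case's compartment, the lid is shut (within 0.05 rad), the hasp hangs closed over the staple (within 0.1 rad), and each bystander (not the tray) is within 40 mm of where it stood (all of step 3 and x of finial in the frame of case between -0.04 and 0.04 m and y of finial in the frame of case between -0.075 and 0.075 m and z of finial in the frame of case between 0.055 and 0.085 m and linear speed of finial below 0.03 m/s and distance of each of bead_cup, bead_jar, spool, pliers, oil_bottle, bead_gauge from where it was at the start of the episode below 0.04 m); the robot touches nothing.
It fails at once if the finial is dropped: falling free of the fingers at over 1 m/s (a fall of about 5 cm) (linear speed of finial above 1 m/s and contact force between the fingers and finial below 0.05 N).
It fails at once if a bystander is pushed or knocked more than 60 mm from its place (distance of any of bead_cup, bead_jar, spool, pliers, oil_bottle, bead_gauge from where it was at the start of the episode above 0.06 m).
It also fails if it takes over 72 s, if anything falls off the work surface, if the arm or the gripper's body presses on something with over 40 N, if the wrist force passes 120 N, or if a joint passes its speed limit or range.

## Working session

There is one attempt and no reset: what is moved stays moved. The work goes in short steps, Python scripts to look and compute and a tool call to move; the robot and the scene stay as the last step left them, time stands still between calls to the robot, and variables do not carry over. Pictures are saved under pics/ and viewed, at most 10 in all, crops included, and the job is handed in when it is done.

Besides the shell and the picture viewer there is one more tool, called after "Request:" as name(argument=value, ...) on one line, values as JSON. step_arm: Moves the arm, as the interface text tells. Its arguments: {"type":"object","properties":{"moves":{"type":"array","items":{"type":"array"}},"newtons":{"type":"number"}},"required":["moves"]}

```bash
mkdir -p pics
cat > h.py <<'E'
import numpy as np, cv2
from bench import ctrl
def snap(n,f):
    ci=ctrl.camera_info(n); im=ctrl.get_image(n); im=np.asarray(im)[:,:,::-1].copy(); cv2.imwrite('pics/'+f,im); return im,ci
def ray(ci,u,v,wrist=False):
    f=200/np.tan(np.radians(ci['vertical_fov'])/2); x=(u-ci['cx'])/f; y=(v-ci['cy'])/f
    if wrist:
        r=np.hypot(x,y); s=np.sin(r)/r if r>1e-9 else 1.; d=np.array([x*s,y*s,np.cos(r)])
    else: d=np.array([x,y,1.])
    R=np.array(ci['R']); t=np.array(ci['t']); d=R.T@d; return -R.T@t, d/np.linalg.norm(d)
def onz(ci,u,v,z,wrist=False):
    o,d=ray(ci,u,v,wrist); return o+d*(z-o[2])/d[2]
def tri(c1,p1,c2,p2):
    o1,d1=ray(c1,*p1); o2,d2=ray(c2,*p2)
    s=np.linalg.lstsq(np.stack([d1,-d2],1),o2-o1,rcond=None)[0]
    a=o1+s[0]*d1;b=o2+s[1]*d2; return (a+b)/2, np.linalg.norm(a-b)
def proj(ci,X):
    f=200/np.tan(np.radians(ci['vertical_fov'])/2); c=np.array(ci['R'])@np.array(X)+np.array(ci['t']); return c[:2]/c[2]*f+[ci['cx'],ci['cy']]
E
python3 - <<'E'
from h import *
for n in ('top','side'):
    im,ci=snap(n,n+'0.png'); print(n,ci)
    cv2.imwrite('pics/'+n+'0b.png',cv2.resize(im,(800,500)))
print(ctrl.sense())
E
```

```text
top {'vertical_fov': 56.56358574365311, 'cx': 312.2289947452352, 'cy': 195.5109767854833, 'R': array([[ 0.00313545, -0.99980314, -0.01959188],
       [-0.99511688, -0.00118673, -0.09869639],
       [ 0.09865371,  0.01980567, -0.99492471]]), 't': array([-0.01694129,  0.53815073,  0.86635694])}
side {'vertical_fov': 54.54198313156142, 'cx': 317.9792909825904, 'cy': 201.07248457877566, 'R': array([[ 0.74920279, -0.66233516,  0.00270497],
       [-0.50468732, -0.57351415, -0.64526911],
       [ 0.42893576,  0.48207226, -0.76395056]]), 't': array([-0.41946948,  0.30407891,  0.5227871 ])}
{'time_s': 0.1, 'joints': array([ 1.54858283e+00,  2.55685581e-01,  1.07145703e-01, -4.12644138e-04,
       -1.42387760e+00, -2.84610868e-01]), 'qd': array([ 1.52779746e-03,  4.93318329e-04,  4.06106299e-03,  2.16952959e-03,
        3.02386766e-05, -6.93643745e-04]), 'tau': array([-2.47195749e-03, -3.87602556e+01,  2.38476527e+01,  5.37792519e+00,
       -3.76640601e-03,  9.68999281e-07]), 'tcp_pos': array([0.16593876, 0.52395392, 0.24949349]), 'ee_rot': array([ 9.88250426e-01, -1.52841082e-01, -9.62791572e-05,  8.30307971e-04]), 'contact_force': array([-0.10754547, -0.14656196,  0.8313507 ]), 'wrist_torque': array([-0.00652096, -0.03735349, -0.01997361]), 'grip_force': 0.0, 'gripper_width': 0.9999227132419635}
```

View pics/top0b.png

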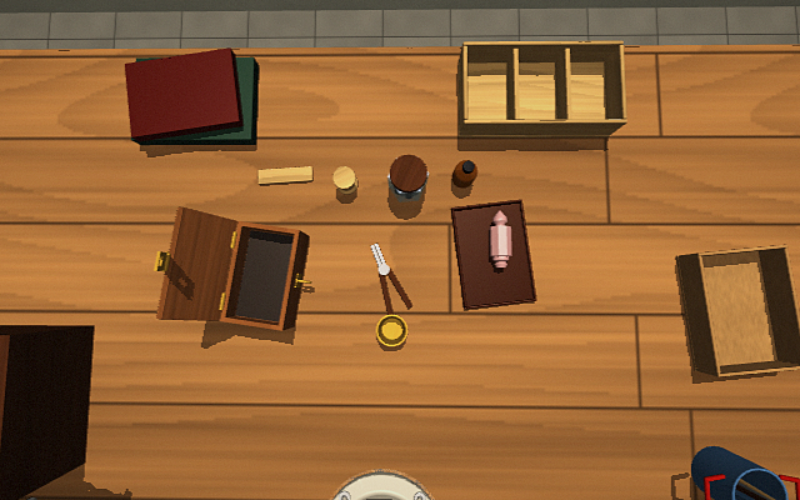

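View pics/side0b.png

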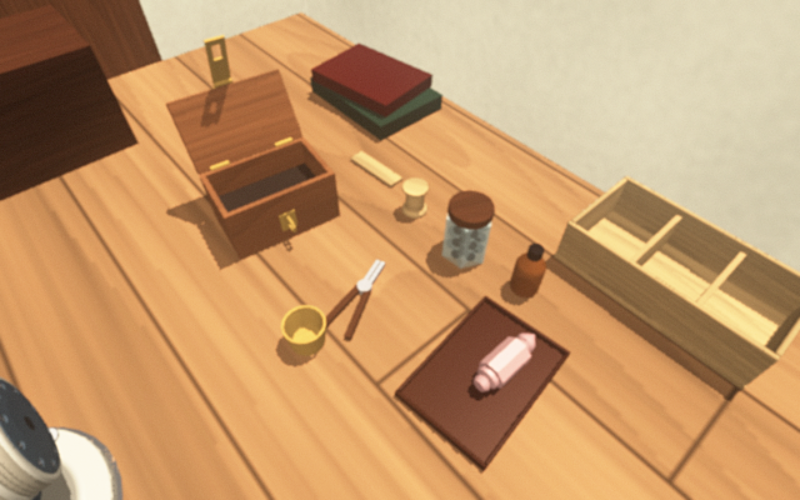

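The top view shows the case with its lid leaning back at left (case rim about (230..308, 222..330)), the tray and pink finial at right (500, 240), and the hasp at (160, 262). The side view agrees: staple at (288, 220), hasp at (217, 60), finial at (505, 362), bystanders between the case and the tray.

Run:
```python
from h import *
ct=ctrl.camera_info('top'); cs=ctrl.camera_info('side')
for n,c in(('top',ct),('side',cs)):
    im=cv2.imread(f'pics/{n}0.png'); b,g,r=[im[:,:,i].astype(int) for i in range(3)]
    m=((r>150)&(b>110)&(r-g>25)&(b>=g-12)).astype(np.uint8)
    k,l,st,ce=cv2.connectedComponentsWithStats(m); i=1+np.argmax(st[1:,4]); print(n,st[i],ce[i])
    ys,xs=np.where(l==i); P=np.array([onz(c,x,y,.026)[:2] for x,y in zip(xs,ys)])
    w,V=np.linalg.eigh(np.cov(P.T)); a=V[:,1]*np.sign(V[0,1]); q=(P-P.mean(0))@a; s=(P-P.mean(0))@V[:,0]
    print(' finial mean',P.mean(0),'axis deg',np.degrees(np.arctan2(a[1],a[0])),'ext',q.min(),q.max(),s.min(),s.max(),'mid',P.mean(0)+a*(q.min()+q.max())/2)
# brass mask in both views
    h=cv2.cvtColor(im,cv2.COLOR_BGR2HSV); mb=cv2.inRange(h,(18,150,90),(32,255,255))
    k,l,st,ce=cv2.connectedComponentsWithStats(mb)
    for j in range(1,k):
        if st[j,4]>12: print('  brass',st[j],ce[j].round(1))
    # enlarged crop of case
    x0,y0=((110,150) if n=='top' else (120,15)); w_,h_=(150,125) if n=='top' else (160,195)
    cv2.imwrite(f'pics/{n}c.png',cv2.resize(im[y0:y0+h_,x0:x0+w_],None,fx=3,fy=3,interpolation=cv2.INTER_CUBIC))
a=cv2.imread('pics/topc.png');b=cv2.imread('pics/sidec.png')
H=np.zeros((585,930+0,3),np.uint8); H[:375,:450]=a; H[:585,450:930]=b
cv2.imwrite('pics/cc.png',cv2.resize(H,(800,503)))
```

```text
top [393 169  16  35 268] [400.83208955 188.59328358]
 finial mean [ 0.55519717 -0.22806415] axis deg 3.367104719947629 ext -0.03555017813905746 0.0475819696010427 -0.019845206417844458 0.018353909851837828 mid [ 0.56120268 -0.22771082]
  brass [399  33  58   3  79] [429.9  33.4]
  brass [478  33  20   3  30] [487.4  33.5]
  brass [390  50  10   7  21] [394.4  53. ]
  brass [414  50   9   6  13] [416.8  51.8]
  brass [456  52   7   6  13] [459.   54.8]
  brass [486  96  11   2  15] [491.2  96.5]
  brass [184 185   5  14  40] [186.3 191.7]
  brass [123 201   8  16  65] [126.3 208.6]
  brass [129 201   8  17  36] [132.8 209.1]
  brass [236 219  13   9  37] [240.5 224. ]
  brass [175 234   5  14  42] [177.4 240.6]
  brass [301 251  25  26 442] [313.  264.2]
side [391 305   5   5  12] [393.08333333 306.66666667]
 finial mean [ 0.50885142 -0.23525489] axis deg 76.60083642181863 ext -0.0038681482559887264 0.00382799634715671 -0.0019157939530736266 0.0027850955725533537 mid [ 0.50884676 -0.23527442]
  brass [164  30  15   5  26] [171.3  31.8]
  brass [168  45  13   5  27] [173.4  47. ]
  brass [170  51   5   8  13] [172.2  54.5]
  brass [171  58  14  11  62] [176.8  64. ]
  brass [220 110  14   7  33] [226.1 113.2]
  brass [168 128  15   8  38] [174.9 131.9]
  brass [224 168  13  17 118] [231.  176.3]
  brass [226 244  35  40 621] [242.4 260.1]
```

View pics/cc.png

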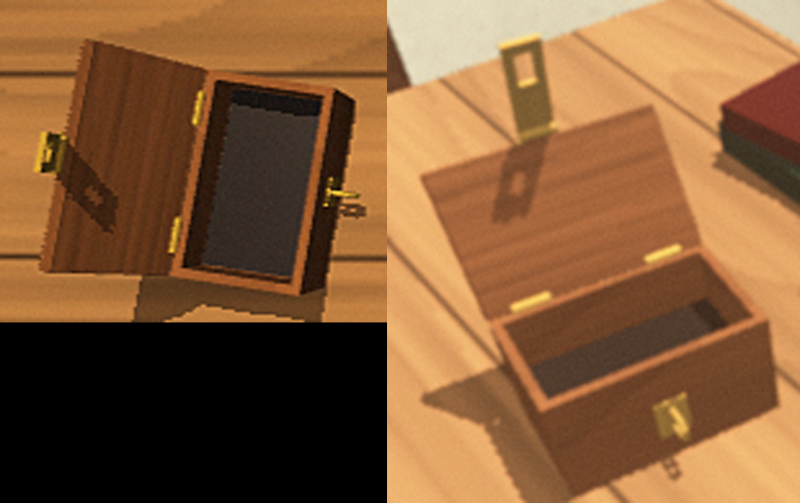

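The close-ups give the rim corners: in the top view (212,72), (335,90), (301,294), (172,275). In the side view the near corners are (493,320), (545,408), (770,320), (702,245). The hasp stands upright on the lid edge and the staple is at the middle of the front.

Run:
```python
from h import *
ct=ctrl.camera_info('top'); cs=ctrl.camera_info('side')
T=lambda X,Y:(110+X/2.581,150+Y/2.581); S=lambda X,Y:(120+(X-387)/2.581,15+Y/2.581)
pts=dict(bf=((212,72),(702,247)),ff=((335,90),(770,320)),fn=((301,294),(545,408)),bn=((172,275),(493,320)),lidfar=((88,40),(652,106)),lidnear=((42,271),(422,177)),haspend=((40,152),(520,38)),staple=((355,193),(687,430)),hpiv=((62,152),(537,135)))
G={}
for k,(a,b) in pts.items():
    p,e=tri(ct,T(*a),cs,S(*b)); G[k]=p; print(k,p.round(4),'gap',round(e,4),'top@95',onz(ct,*T(*a),.095).round(4)[:2],'side@95',onz(cs,*S(*b),.095).round(4)[:2])
Q=np.array([[56,-90],[-56,-90],[-56,90],[56,90]])/1000.  # bf,ff,fn,bn local
for c,f,i in((ct,T,0),(cs,S,1)):
    W=np.array([onz(c,*f(*pts[k][i]),.095)[:2] for k in('bf','ff','fn','bn')])
    A=Q@[1,1j]; B=W@[1,1j]; z=np.sum((B-B.mean())*np.conj(A)); th=np.angle(z)
    print('case',W.mean(0),'yaw deg',np.degrees(th),'scale',abs(z)/np.sum(abs(A)**2),'res mm',(abs(B-B.mean()-A*np.exp(1j*th))*1000).round(1))
im=cv2.imread('pics/side0.png'); b,g,r=[im[:,:,i].astype(int) for i in range(3)]
m=((r>130)&(b>90)&(r-g>20)&(b>g-40)).astype(np.uint8); m[:250]=0;m[:,:370]=0;m[:,440:]=0
k,l,st,ce=cv2.connectedComponentsWithStats(m); print(sorted([(s[4],tuple(s[:4]),tuple(c.round(1))) for s,c in zip(st[1:],ce[1:])],key=lambda x:-x[0])[:3])
im=cv2.imread('pics/top0.png'); cv2.imwrite('pics/t2.png',np.hstack([cv2.resize(im[155:250,350:440],None,fx=4.4,fy=4.4,interpolation=cv2.INTER_CUBIC),cv2.resize(cv2.imread('pics/side0.png')[250:345,370:460],None,fx=4.4,fy=4.4,interpolation=cv2.INTER_CUBIC)]))
```

```text
bf [0.5702 0.2522 0.0957] gap 0.0011 top@95 [0.5707 0.2522] side@95 [0.5701 0.2534]
ff [0.5559 0.1437 0.0963] gap 0.0023 top@95 [0.5551 0.1446] side@95 [0.5577 0.1444]
fn [0.382  0.168  0.1004] gap 0.0014 top@95 [0.3809 0.1696] side@95 [0.3841 0.1732]
bn [0.3978 0.2781 0.0993] gap 0.0026 top@95 [0.3963 0.2803] side@95 [0.4002 0.2827]
lidfar [0.5827 0.3177 0.1868] gap 0.0009 top@95 [0.5989 0.3622] side@95 [0.659 0.468]
lidnear [0.4055 0.3446 0.1861] gap 0.0015 top@95 [0.3992 0.3922] side@95 [0.4422 0.4991]
haspend [0.49   0.3038 0.2757] gap 0.0007 top@95 [0.5009 0.3994] side@95 [0.6292 0.6746]
staple [0.4672 0.1353 0.0442] gap 0.0002 top@95 [0.4663 0.1254] side@95 [0.4466 0.0903]
hpiv [0.4941 0.3329 0.1898] gap 0.0022 top@95 [0.5009 0.3802] side@95 [0.5514 0.4942]
case [0.47574733 0.21167749] yaw deg 81.48958152875637 scale 0.9808961732651063 res mm [2.8 2.1 2.4 1.3]
case [0.47802183 0.2134183 ] yaw deg 80.99681578510715 scale 0.9722329495096812 res mm [5.7 0.6 3.8 2.3]
[(np.int32(997), (np.int32(380), np.int32(266), np.int32(49), np.int32(47)), (np.float64(403.5), np.float64(289.7)))]
```

View pics/t2.png

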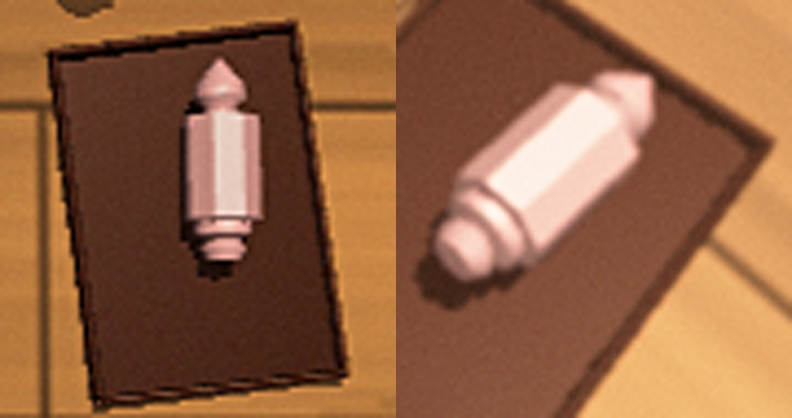

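The crops show the finial's tip at (221,58), collar end at (222,260) and the prism spanning X 184..263, Y 112..218. It lies near the tray's far-right part, with over 15 mm to the nearest wall.

Run:
```python
from h import *
from scipy.spatial.transform import Rotation as Rn
ct=ctrl.camera_info('top'); cs=ctrl.camera_info('side')
T=lambda X,Y:(350+X/4.4,155+Y/4.4); S=lambda X,Y:(370+(X-396)/4.4,250+Y/4.4)
tip=onz(ct,*T(221,58),.024); end=onz(ct,*T(222,260),.024); print(tip,end,np.linalg.norm(tip-end))
a=(tip-end)[:2]; a/=np.hypot(*a); print('orig from tip',tip[:2]-a*.058,'from end',end[:2]+a*.052,'deg',np.degrees(np.arctan2(a[1],a[0])))
print('prism L/R',[onz(ct,*T(x,y),.03)[:2].round(4) for x,y in((186,112),(259,112),(184,218),(263,218))])
tip,e=tri(ct,T(221,58),cs,S(655,73)); print('tri tip',tip,e); end,e=tri(ct,T(222,250),cs,S(455,250)); print('tri end',end,e)
print('side tip/end',onz(cs,*S(655,75),.024),onz(cs,*S(452,252),.024))
R=Rn.from_quat(ctrl.sense()['ee_rot']); print('tool axes cols',R.as_matrix().round(3))
```

```text
[ 0.60500217 -0.22806011  0.024     ] [ 0.49414125 -0.22636838  0.024     ] 0.1108738205610924
orig from tip [ 0.54700892 -0.22717514] from end [ 0.5461352  -0.22716181] deg -0.8742613410904237
prism L/R [array([ 0.5743, -0.2072]), array([ 0.5743, -0.2467]), array([ 0.5165, -0.2051]), array([ 0.5166, -0.2476])]
tri tip [ 0.60469498 -0.22751647  0.03049282] 0.00231288481193949
tri end [ 0.4987809  -0.22567446  0.02450772] 0.00201855865688126
side tip/end [ 0.60910884 -0.22734773  0.024     ] [ 0.49681002 -0.2247526   0.024     ]
tool axes cols [[ 0.953 -0.302 -0.   ]
 [-0.302 -0.953 -0.002]
 [ 0.     0.002 -1.   ]]
```

Request:
step_arm(moves=[[-1, [21, -41, 0], [0, 0, 1.7]], [-1, [42, -82, 0], [0, 0, 3.4]], [-1, [63, -123, 0], [0, 0, 5.1]], [-1, [84, -165, 0], [0, 0, 6.8]], [-1, [105, -206, 0], [0, 0, 8.5]], [-0.8, [126, -247, 0], [0, 0, 10.2]], [-0.6, [147, -289, 0], [0, 0, 11.9]], [-0.27, [168, -330, 0], [0, 0, 13.6]], [-0.27, [189, -371, 0], [0, 0, 15.3]], [-0.27, [210, -413, 0], [0, 0, 16.6]]], newtons=30)

```text
time_s: 1.1
tcp_pos: [0.3762, 0.1095, 0.2502]
ee_rot: [1.0, -0.008, 0.0, -0.0]
contact_force: [2.0, 0.5, -0.0]
gripper_width: 0.636
grip_force: 0.0
```

Request:
step_arm(moves=[[-0.27, [21, -42, -5], [0, 0, 0]], [-0.27, [43, -84, -15], [0, 0, 0]], [-0.27, [64, -127, -30], [0, 0, 0]], [-0.27, [86, -169, -45], [0, 0, 0]], [-0.27, [107, -211, -60], [0, 0, 0]], [-0.27, [128, -254, -75], [0, 0, 0]], [-0.27, [150, -296, -90], [0, 0, 0]], [-0.27, [165, -325, -105], [0, 0, 0]], [-0.27, [171, -338, -120], [0, 0, 0]], [-0.27, [171, -338, -130], [0, 0, 0]]])

```text
time_s: 2.1
tcp_pos: [0.5466, -0.2283, 0.1178]
ee_rot: [1.0, -0.01, -0.002, -0.0]
contact_force: [-0.2, 1.3, -0.2]
gripper_width: 0.636
grip_force: 0.0
```

Run:
```python
from h import *
s=ctrl.sense(); print(s['time_s'],s['tcp_pos'],s['gripper_width'],s['ee_rot'])
im,ci=snap('wrist','w1.png'); print(ci)
```

```text
2.1 [ 0.54660102 -0.22826175  0.11780932] 0.6357892335585699 [ 9.99949735e-01 -9.90319149e-03 -1.54186487e-03 -2.78900724e-04]
{'vertical_fov': 65.70646984690485, 'cx': 318.3770793625103, 'cy': 195.3417816797601, 'R': array([[-1.97493021e-02, -9.99804541e-01, -9.19672863e-04],
       [-9.49551415e-01,  1.84686683e-02,  3.13067115e-01],
       [-3.12988938e-01,  7.05613372e-03, -9.49730559e-01]]), 't': array([-0.21771726,  0.52247305,  0.42864843])}
```

View pics/w1.png

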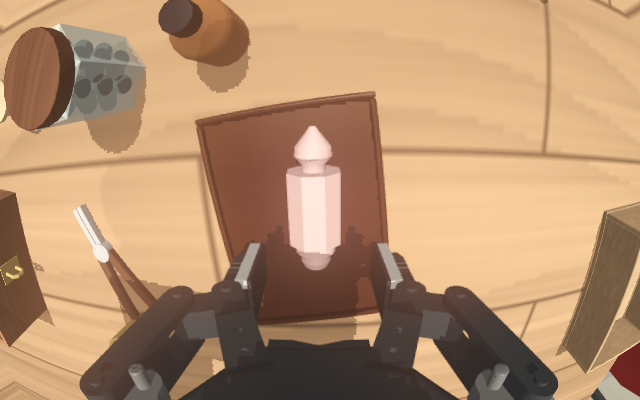

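The wrist view shows the finial straight between the fingers, tip at (313,126), prism sides at X 287 and 341; the bottle and jar are clear.

Run:
```python
from h import *
ci=ctrl.camera_info('wrist')
print(onz(ci,313,126,.024,True))
for p in((287,175),(341,175),(289,245),(339,245)): print(p,onz(ci,*p,.032,True))
```

```text
[ 0.60412666 -0.22432827  0.024     ]
(287, 175) [ 0.57094589 -0.20543262  0.032     ]
(341, 175) [ 0.57021738 -0.2433339   0.032     ]
(289, 245) [ 0.51592972 -0.20398055  0.032     ]
(339, 245) [ 0.51530721 -0.24214463  0.032     ]
```

Request:
step_arm(moves=[[-0.27, [0, 3, -15], [0, 0, -1]], [-0.27, [0, 3, -32], [0, 0, -1]], [-0.27, [0, 3, -50], [0, 0, -1]], [-0.27, [0, 3, -65], [0, 0, -1]], [-0.27, [0, 3, -78], [0, 0, -1]], [-0.27, [0, 3, -88], [0, 0, -1]], [-0.27, [0, 3, -92], [0, 0, -1]], [0.3, [0, 3, -92], [0, 0, -1]], [0.5, [0, 3, -92], [0, 0, -1]], [0.5, [0, 3, -92], [0, 0, -1]]], newtons=30)

```text
time_s: 3.15
tcp_pos: [0.5473, -0.2237, 0.0287]
ee_rot: [1.0, -0.017, 0.0, -0.0]
contact_force: [-0.2, -0.3, -0.6]
gripper_width: 0.439
grip_force: 30.0
```

Request:
step_arm(moves=[[0.5, [0, 0, 6], [0, 0, 0]], [0.5, [0, 0, 16], [0, 0, 0]], [0.5, [0, 0, 32], [0, 0, 0]], [0.5, [0, 0, 52], [0, 0, 0]], [0.5, [0, 0, 74], [0, 0, 0]], [0.5, [-2, 10, 98], [0, 0, 0]], [0.5, [-4, 26, 122], [0, 0, 0]], [0.5, [-8, 48, 145], [0, 0, -1]], [0.5, [-13, 78, 164], [0, 0, -1.5]], [0.5, [-18, 112, 172], [0, 0, -2]]])

```text
time_s: 4.15
tcp_pos: [0.5298, -0.1113, 0.2037]
ee_rot: [0.999, -0.035, 0.003, 0.0]
contact_force: [0.1, 0.5, -1.1]
gripper_width: 0.438
grip_force: 30.1
```

Request:
step_arm(moves=[[0.5, [-6, 37, 0], [0, 0, -0.5]], [0.5, [-12, 76, 0], [0, 0, -1]], [0.5, [-19, 116, 0], [0, 0, -1.5]], [0.5, [-25, 156, 0], [0, 0, -2]], [0.5, [-32, 196, 0], [0, 0, -2.6]], [0.5, [-38, 236, 0], [0, 0, -3.2]], [0.5, [-44, 272, 0], [0, 0, -3.8]], [0.5, [-49, 300, 0], [0, 0, -4.4]], [0.5, [-52, 316, 0], [0, 0, -4.7]], [0.5, [-53, 324, 0], [0, 0, -4.7]]])

```text
time_s: 5.15
tcp_pos: [0.4758, 0.2137, 0.2012]
ee_rot: [0.997, -0.075, 0.0, -0.0]
contact_force: [0.1, -0.3, -2.1]
gripper_width: 0.44
grip_force: 30.1
```

Run:
```python
from h import *
s=ctrl.sense(); print(s['time_s'],s['tcp_pos'],s['gripper_width'],s['ee_rot'],s['grip_force'])
a,ci=snap('wrist','w2.png'); b,_=snap('top','t3.png')
cv2.imwrite('pics/v2.png',np.hstack([cv2.resize(a,(480,300)),cv2.resize(b[130:280,100:260],(320,300))]))
```

```text
5.15 [0.47576038 0.21372143 0.20121668] 0.44015322620129543 [ 9.97196191e-01 -7.48286748e-02  4.45228160e-04 -4.77464204e-04] 30.144104920327663
```

View pics/w2.png

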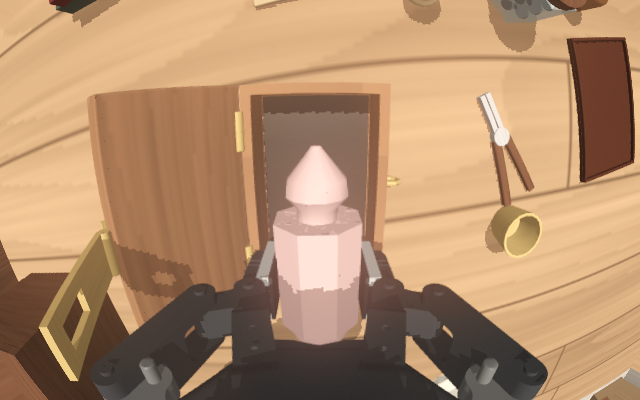

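The wrist view shows the finial held straight above the case, aligned with it. The rim's outer corners are at (240,86) and (390,86), and its right edge passes (387,235).

Run:
```python
from h import *
ci=ctrl.camera_info('wrist'); th=np.radians(81.3); c=np.array([.476,.212])
for p in((240,86),(390,86),(387,235),(251,96),(380,95)):
    q=onz(ci,*p,.095,True); d=q[:2]-c; print(p,q.round(4),'local',np.round([d[0]*np.cos(th)+d[1]*np.sin(th),-d[0]*np.sin(th)+d[1]*np.cos(th)],4))
```

```text
(240, 86) [0.5734 0.2571 0.095 ] local [ 0.0593 -0.0894]
(390, 86) [0.5563 0.1463 0.095 ] local [-0.0528 -0.0893]
(387, 235) [0.4363 0.1602 0.095 ] local [-0.0572  0.0314]
(251, 96) [0.5642 0.25   0.095 ] local [ 0.0509 -0.0814]
(380, 95) [0.5503 0.1549 0.095 ] local [-0.0452 -0.0821]
```

Request:
step_arm(moves=[[0.5, [0, 0, -10], [0, 0, 0]], [0.5, [0, 0, -25], [0, 0, 0]], [0.5, [0, 0, -42], [0, 0, 0]], [0.5, [0, 0, -60], [0, 0, 0]], [0.5, [0, 0, -78], [0, 0, 0]], [0.5, [0, 0, -94], [0, 0, 0]], [0.5, [0, 0, -107], [0, 0, 0]], [0.5, [0, 0, -117], [0, 0, 0]], [0.5, [0, 0, -123], [0, 0, 0]], [0.5, [0, 0, -125], [0, 0, 0]]])

```text
time_s: 6.25
tcp_pos: [0.476, 0.2117, 0.0747]
ee_rot: [0.997, -0.076, -0.0, 0.0]
contact_force: [0.2, 0.2, -1.7]
gripper_width: 0.444
grip_force: 30.2
```

Request:
step_arm(moves=[[0.5, [0, 0, 0], [0, 0, 0]], [0.5, [0, 0, -1], [0, 0, 0]], [0.5, [0, 0, -1], [0, 0, 0]], [0.5, [0, 0, -2], [0, 0, 0]], [0.5, [0, 0, -2], [0, 0, 0]], [0.5, [0, 0, -3], [0, 0, 0]], [0.5, [0, 0, -3], [0, 0, 0]], [0.5, [0, 0, -3], [0, 0, 0]], [0.5, [0, 0, -3], [0, 0, 0]], [0.5, [0, 0, -3], [0, 0, 0]]])

```text
time_s: 7.25
tcp_pos: [0.4761, 0.2123, 0.0723]
ee_rot: [0.997, -0.076, 0.0, -0.0]
contact_force: [-0.5, -0.3, -1.5]
gripper_width: 0.438
grip_force: 30.2
```

Request:
step_arm(moves=[[0.5, [0, 0, -1], [0, 0, 0]], [0.5, [0, 0, -1], [0, 0, 0]], [0.06, [0, 0, -1], [0, 0, 0]], [0.0, [0, 0, -1], [0, 0, 0]], [-0.1, [0, 0, -1], [0, 0, 0]], [-0.15, [0, 0, -1], [0, 0, 0]], [-0.15, [0, 0, -1], [0, 0, 0]], [-0.15, [0, 0, 3], [0, 0, 0]], [-0.15, [0, 0, 10], [0, 0, 0]], [-0.15, [0, 0, 20], [0, 0, 0]]])

```text
time_s: 8.25
tcp_pos: [0.476, 0.2122, 0.0928]
ee_rot: [0.997, -0.076, -0.0, 0.0]
contact_force: [1.2, 0.2, 0.4]
gripper_width: 0.576
grip_force: 0.0
```

Request:
step_arm(moves=[[-0.15, [0, 0, 15], [0, 0, 0]], [-0.15, [0, 0, 40], [0, 0, 0]], [-0.15, [0, 0, 70], [0, 0, 0]], [-0.15, [-6, 1, 100], [0, 0, 0]], [0.3, [-18, 3, 125], [0, 0, 0]], [0.7, [-32, 5, 145], [0, 0, 0]], [1, [-46, 7, 158], [0, 0, 0]], [1, [-56, 9, 158], [0, 0, 0]], [1, [-62, 10, 158], [0, 0, 0]], [1, [-64, 10, 158], [0, 0, 0]]])

```text
time_s: 9.25
tcp_pos: [0.4111, 0.2222, 0.2493]
ee_rot: [0.997, -0.075, -0.001, 0.001]
contact_force: [-0.1, -0.3, 0.3]
gripper_width: -0.001
grip_force: 0.0
```

Run:
```python
from h import *
ct=ctrl.camera_info('top')
w,cw=snap('wrist','w4.png'); s,cs=snap('side','s4.png')
for im,c,wr in((w,cw,True),(s,cs,False)):
    b,g,r=[im[:,:,i].astype(int) for i in range(3)]
    m=((r>100)&(b>75)&(r-g>15)&(b>g-30)).astype(np.uint8)
    k,l,st,ce=cv2.connectedComponentsWithStats(m)
    for i in np.argsort(-st[1:,4])[:2]+1:
        q=onz(c,*ce[i],.07,wr); d=q[:2]-[.476,.212]; th=np.radians(81.3); print(st[i],ce[i].round(1),q.round(3),np.round([d[0]*np.cos(th)+d[1]*np.sin(th),-d[0]*np.sin(th)+d[1]*np.cos(th)],4))
print(ctrl.sense()['tcp_pos'])
cv2.imwrite('pics/v4.png',np.hstack([cv2.resize(w,(480,300)),cv2.resize(s[20:220,100:313],(320,300))]))
```

```text
[  268    47    94   139 12178] [314.7 115.2] [0.472 0.216 0.07 ] [0.0032 0.0041]
[459  44  26  46 146] [469.5  66.5] [0.506 0.048 0.07 ] [-0.1577 -0.0549]
[191 136  53  29 741] [215.9 148.2] [0.477 0.216 0.07 ] [ 0.0043 -0.0008]
[ 65 345  28  34 103] [ 84.1 363.5] [ 0.125 -0.029  0.07 ] [-0.2917  0.3109]
[0.41163482 0.22209029 0.2493463 ]
```

View pics/v4.png

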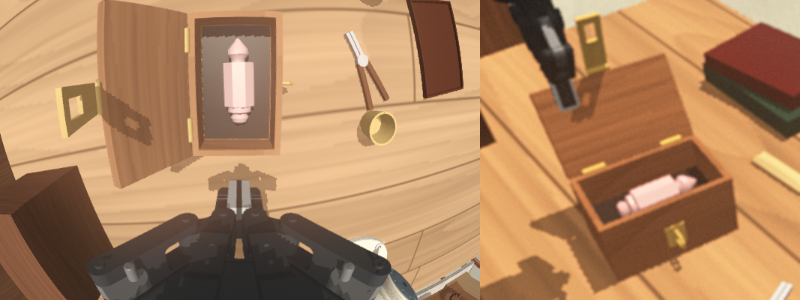

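The finial lies in the middle of the case (wrist view (238,80)), let go, and the fingers are clear of it. Next, over the lid and behind it.

Request:
step_arm(moves=[[1, [4, 28, 0], [0, 0, 0]], [1, [10, 66, 0], [0, 0, 0]], [1, [16, 104, 0], [0, 0, 0]], [1, [21, 138, 0], [0, 0, 0]], [1, [23, 153, -5], [0, 0, 0]], [1, [23, 153, -25], [0, 0, 0]], [1, [23, 153, -45], [0, 0, 0]], [1, [23, 153, -60], [0, 0, 0]], [1, [23, 153, -66], [0, 0, 0]], [1, [23, 153, -66], [0, 0, 0]]])

```text
time_s: 10.35
tcp_pos: [0.435, 0.3746, 0.1831]
ee_rot: [0.997, -0.076, -0.001, 0.001]
contact_force: [-0.0, 0.1, 0.5]
gripper_width: 0.001
grip_force: 0.0
```

Request:
step_arm(moves=[[1, [-1, -9, 0], [0, 0, 0]], [1, [-3, -20, 0], [0, 0, 0]], [1, [-5, -32, 0], [0, 0, 0]], [1, [-7, -44, 0], [0, 0, 0]], [1, [-8, -56, 0], [0, 0, 0]], [1, [-10, -68, 0], [0, 0, 0]], [1, [-12, -80, 0], [0, 0, 0]], [1, [-14, -92, 0], [0, 0, 0]], [1, [-16, -105, 0], [0, 0, 0]], [1, [-18, -119, 0], [0, 0, 0]]])

```text
time_s: 11.35
tcp_pos: [0.4163, 0.2549, 0.1837]
ee_rot: [0.997, -0.076, -0.001, 0.0]
contact_force: [0.3, 2.1, -0.3]
gripper_width: 0.002
grip_force: 0.7
```

Request:
step_arm(moves=[[1, [0, 0, 0], [0, 0, 0]], [1, [0, 0, 0], [0, 0, 0]], [1, [0, 0, 0], [0, 0, 0]], [1, [0, 0, 0], [0, 0, 0]], [1, [0, 0, 0], [0, 0, 0]], [1, [0, 0, 15], [0, 0, 0]], [1, [0, 0, 35], [0, 0, 0]], [1, [0, 0, 55], [0, 0, 0]], [1, [0, 0, 65], [0, 0, 0]], [1, [0, 0, 65], [0, 0, 0]]])

```text
time_s: 12.35
tcp_pos: [0.4176, 0.2569, 0.2504]
ee_rot: [0.997, -0.076, 0.001, -0.001]
contact_force: [0.0, 0.6, 0.2]
gripper_width: 0.0
grip_force: 0.0
```

Request:
step_arm(moves=[[1, [0, 0, 0], [0, 0, 0]], [1, [0, 0, 0], [0, 0, 0]], [1, [0, 0, 0], [0, 0, 0]], [1, [0, 0, 0], [0, 0, 0]], [1, [0, 0, 0], [0, 0, 0]], [1, [0, 0, 0], [0, 0, 0]], [1, [0, 0, 0], [0, 0, 0]], [1, [0, 0, 0], [0, 0, 0]], [1, [0, 0, 0], [0, 0, 0]], [1, [0, 0, 0], [0, 0, 0]]])

```text
time_s: 13.35
tcp_pos: [0.4171, 0.2563, 0.2493]
ee_rot: [0.997, -0.076, -0.0, 0.0]
contact_force: [0.0, 0.3, 0.0]
gripper_width: -0.002
grip_force: 0.0
```

Run:
```python
from h import *
w,cw=snap('wrist','w5.png'); s,cs=snap('side','s5.png'); t,_=snap('top','t5.png')
print(ctrl.sense()['tcp_pos'])
cv2.imwrite('pics/v5.png',np.hstack([cv2.resize(s[70:220,130:290],(512,480)),cv2.resize(t[160:280,160:255],(285,360)).copy() if 0 else np.vstack([cv2.resize(t[165:275,165:253],(288,360)),np.zeros((120,288,3),np.uint8)])]))
```

```text
[0.41705516 0.2562979  0.24927446]
```

View pics/v5.png

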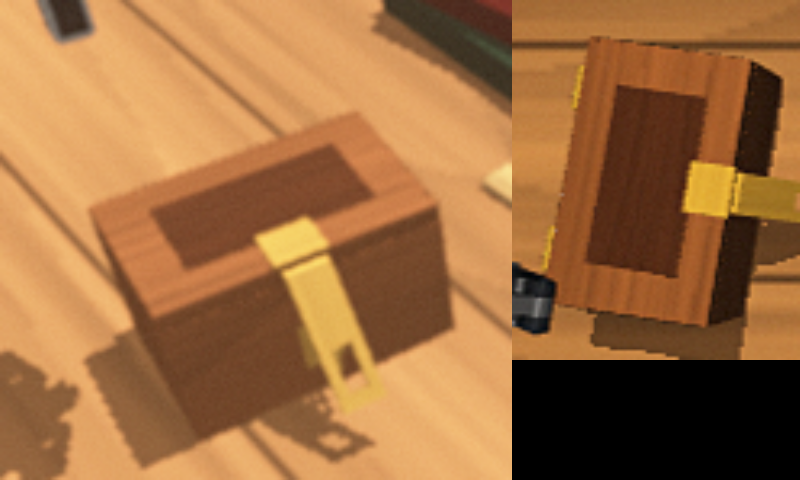

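The lid is shut flat, and the hasp stands out at roughly 0.6–0.7 rad in front of the staple. Now to the front to push it in from its outer face.

Request:
step_arm(moves=[[1, [6, -30, 0], [0, 0, 0]], [1, [14, -74, 0], [0, 0, 0]], [1, [22, -118, 0], [0, 0, 0]], [1, [30, -160, 0], [0, 0, 0]], [1, [35, -185, 0], [0, 0, 0]], [1, [36, -192, -30], [0, 0, 0]], [1, [36, -192, -70], [0, 0, 0]], [1, [36, -192, -110], [0, 0, 0]], [1, [36, -192, -145], [0, 0, 0]], [1, [36, -192, -158], [0, 0, 0]]])

```text
time_s: 14.5
tcp_pos: [0.4509, 0.0634, 0.0879]
ee_rot: [0.997, -0.076, -0.003, 0.001]
contact_force: [0.1, -0.8, 0.7]
gripper_width: 0.003
grip_force: 0.0
```

Request:
step_arm(moves=[[1, [1, 5, 0], [0, 0, 0]], [1, [2, 12, 0], [0, 0, 0]], [1, [3, 19, 0], [0, 0, 0]], [1, [4, 26, 0], [0, 0, 0]], [1, [5, 33, 0], [0, 0, 0]], [1, [6, 40, 0], [0, 0, 0]], [1, [7, 47, 0], [0, 0, 0]], [1, [8, 53, 0], [0, 0, 0]], [1, [9, 57, 0], [0, 0, 0]], [1, [9, 60, 0], [0, 0, 0]]])

```text
time_s: 15.5
tcp_pos: [0.462, 0.1244, 0.0912]
ee_rot: [0.997, -0.076, -0.0, 0.0]
contact_force: [-0.7, -0.6, -0.0]
gripper_width: -0.003
grip_force: 0.5
```

Request:
step_arm(moves=[[1, [0, 1, 0], [0, 0, 0]], [1, [0, 2, 0], [0, 0, 0]], [1, [0, 3, 0], [0, 0, 0]], [1, [1, 4, 0], [0, 0, 0]], [1, [1, 5, 0], [0, 0, 0]], [1, [1, 6, 0], [0, 0, 0]], [1, [1, 7, 0], [0, 0, 0]], [1, [1, 8, 0], [0, 0, 0]], [1, [1, 8, 0], [0, 0, 0]], [1, [1, 8, 0], [0, 0, 0]]])

```text
time_s: 16.5
tcp_pos: [0.4631, 0.1324, 0.0913]
ee_rot: [0.997, -0.076, -0.0, -0.0]
contact_force: [-0.2, -1.4, -0.2]
gripper_width: 0.001
grip_force: 0.5
```

Run:
```python
from h import *
s,cs=snap('side','s6.png'); st=ctrl.sense(); print(st['tcp_pos'],st['contact_force'])
cv2.imwrite('pics/v6.png',cv2.resize(s[70:250,130:320],(633,600)))
```

```text
[0.46305541 0.13237387 0.09126972] [-0.14689446 -1.03773322 -1.06809749]
```

View pics/v6.png

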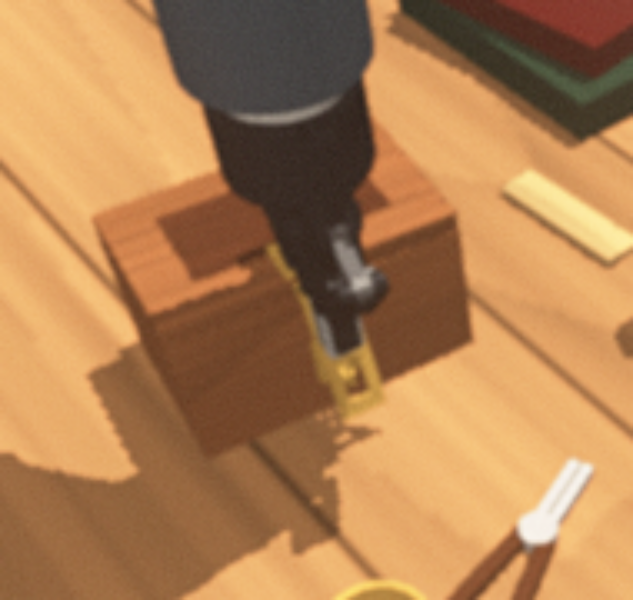

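The finger rests on the strap just above its slot, and the staple is entering the slot at (350,375); the hasp is not fully in yet. I push on in small steps.

Request:
step_arm(moves=[[1, [0, 1, 0], [0, 0, 0]], [1, [0, 1, 0], [0, 0, 0]], [1, [0, 2, 0], [0, 0, 0]], [1, [0, 2, 0], [0, 0, 0]], [1, [0, 3, 0], [0, 0, 0]], [1, [0, 3, 0], [0, 0, 0]], [1, [1, 4, 0], [0, 0, 0]], [1, [1, 4, 0], [0, 0, 0]], [1, [1, 4, 0], [0, 0, 0]], [1, [1, 4, 0], [0, 0, 0]]])

```text
time_s: 17.55
tcp_pos: [0.464, 0.1364, 0.0913]
ee_rot: [0.997, -0.076, -0.0, -0.0]
contact_force: [-0.8, -1.4, -0.8]
gripper_width: 0.002
grip_force: 0.8
```

Request:
step_arm(moves=[[1, [0, 1, 0], [0, 0, 0]], [1, [0, 1, 0], [0, 0, 0]], [1, [0, 2, 0], [0, 0, 0]], [1, [0, 2, 0], [0, 0, 0]], [1, [0, 3, 0], [0, 0, 0]], [1, [0, 3, 0], [0, 0, 0]], [1, [1, 4, 0], [0, 0, 0]], [1, [1, 4, 0], [0, 0, 0]], [1, [1, 4, 0], [0, 0, 0]], [1, [1, 4, 0], [0, 0, 0]]])

```text
time_s: 18.55
tcp_pos: [0.4642, 0.1384, 0.0911]
ee_rot: [0.997, -0.076, -0.001, 0.002]
contact_force: [-2.0, -8.9, 1.3]
gripper_width: -0.005
grip_force: 4.6
```

Request:
step_arm(moves=[[1, [0, 1, 0], [0, 0, 0]], [1, [0, 1, 0], [0, 0, 0]], [1, [-1, -6, 0], [0, 0, 0]], [1, [-3, -20, 0], [0, 0, 0]], [1, [-6, -40, 0], [0, 0, 0]], [1, [-10, -65, 10], [0, 0, 0]], [1, [-13, -85, 50], [0, 0, 0]], [1, [-13, -85, 95], [0, 0, 0]], [1, [-40, -100, 140], [0, 0, 0]], [1, [-60, -120, 160], [0, 0, 0]]])

```text
time_s: 19.55
tcp_pos: [0.4059, 0.0203, 0.255]
ee_rot: [0.997, -0.075, 0.003, -0.002]
contact_force: [1.1, -0.7, -0.5]
gripper_width: 0.0
grip_force: 0.0
```

Run:
```python
from h import *
s,cs=snap('side','s7.png'); t,_=snap('top','t7.png'); st=ctrl.sense(); print(st['tcp_pos'],st['contact_force'])
for n,c,a in (('side',cs,s),('top',_,t)):
    for ang in (0,.1,.2):
        th=np.radians(81.3); x=-.060-.086*np.sin(ang)-.005*np.cos(ang); z=.102-.086*np.cos(ang)
        print(n,ang,proj(c,[.476+x*np.cos(th),.212+x*np.sin(th),z]).round(1))
cv2.imwrite('pics/v7.png',np.hstack([cv2.resize(s[90:220,140:290],(462,400)),cv2.resize(t[165:275,165:255],(327,400))]))
```

```text
[0.4053565  0.01922094 0.2561181 ] [0.63091346 0.98263069 0.283581  ]
side 0 [234.6 188. ]
side 0.1 [236.4 190.6]
side 0.2 [238.1 192.8]
top 0 [244.6 225.5]
top 0.1 [248.1 226. ]
top 0.2 [251.4 226.6]
```

View pics/v7.png

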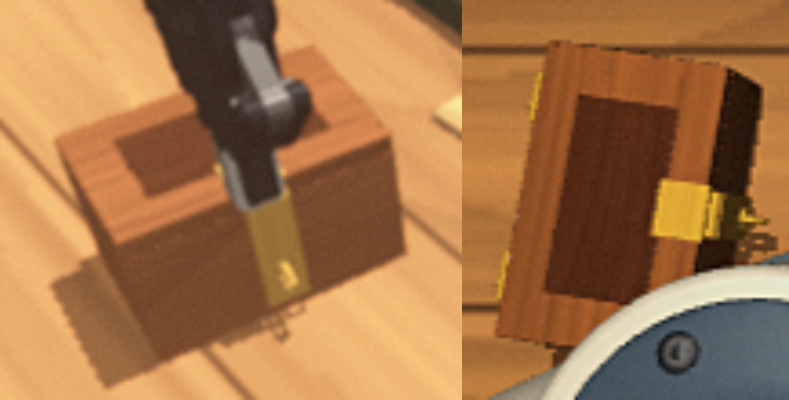

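The hasp hangs flat on the front with the staple through its slot. Its end is at about (234,189) in the side picture, where 0 rad predicts (234.6,188). The arm is clear, so I hand in.

```bash
python3 -c "
from bench import ctrl
print(ctrl.hand_in())"
```

```text
the job is handed in; nothing more can be done
None
```

I handed the job in at about 20 s: the finial lies in the cedar case, the lid is shut and the hasp is down over its staple. The last pictures confirm the lid and hasp; no verdict came back.

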